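Lay two desoldering pumps in the V-notched rest

ROBOT

A 6-joint arm with a two-finger parallel gripper is mounted at the origin on the work surface. World frame = base frame: x ahead of the robot, y to its left, z up, the work surface at z = 0. Lengths are in m, angles in rad, forces in N, time in s.
With the tool pointing down it reaches from about 0.225 to 0.875 m from the base axis. Payload 3.4 kg.
Tool frame: the origin (TCP) lies at the very end of the fingers, on their centre line; the grasp point (between the pads) lies 19 mm behind it; z points along the fingers, y is the line along which they close (so a half turn about z gives the same grasp; the last joint's range is limited). The gripper opens to 85 mm and grips with 20 to 120 N. Pads are 22 mm wide; open, the fingers measure 114 mm over their backs; the gripper's body (76 mm by 85 mm) begins 54 mm behind the grasp point. The pads swing forward as they close: fully open they stand 13 mm farther back than shut.
Start: joints at [1.217, 0.276, 1.505, -0, 1.361, -0.121], TCP at [0.133, 0.56, 0.231] pointing down, gripper open.
Joint ranges: [-2.89, 2.89], [-0.75, 2.08], [0.22, 2.7], [-1.18, 4.32], [0.11, 2.71], [-2.7, 2.7]. Speed limits (rad/s): [2.57, 2.57, 3.14, 3.14, 3.14, 3.14].

INTERFACE

Orientations are given as a unit quaternion [w, x, y, z].
In Python, from rig import get_state, optics, sign_off gives the robot as it stands.
- The arm moves only by the tool send_rows, never from a script. Its argument "increments" is a list of rows, each an object with "gripper": the gripper's target within -1 to 1 (shut at 1, half-way at 0, fully open at -1); "linear": the shift along the world's x, y, z in m, a list of three; "delta_rot": the turn, a rotation vector about the world's x, y, z in rad, a list of three. In form: [{"gripper": gripper, "linear": [dx, dy, dz], "delta_rot": [rx, ry, rz]}, ...]. A call has 1 to 8 rows; each row is the pose to reach, as a shift and turn from the pose commanded when the call began; what a row does not reach only later rows make up. A row lasts 1/10 s, in which the tool goes at most 50 mm and 8.59 degrees, less where a joint would pass 70% of its speed; a pose out of reach is approached as far as the arm can. A call with a gripper value outside its range is refused whole. The fingers move at their own pace and stop on an object; "newtons" is the grip in N (left out, the last holds). Time passes only in rows, so rows that repeat a pose let the fingers close. It gives the time, the measured TCP pose, the force, the opening and the grip force at its end, in the units of the state.
- get_state(): the state, without advancing time (a new reading comes with each control period).
- optics.get_image(name): name is "scene" or "top" or "wrist"; returns a dict with "pixels" (420x560x3 uint8, blue, green, red), "K" (3x3 intrinsics, pixels), "rvec" (rotation vector, rad) and "tvec" (3), from world to camera coordinates, as OpenCV has them; the wrist camera has in their place "T_tool_cam" (4x4, takes a point from camera to tool coordinates, whose origin is the TCP and whose axes are the flange's). Camera axes: x right, y down, z forward; pixel columns grow to the right and rows downward; lengths in m; the calibration is good to about 2 mm. A picture is of the moment at which its call begins: read the wrist's pose just before it. There is no depth.
- sign_off(): hands the job in; it is judged then, once.
The state is a dict: "clock": time; "qpos": joint angles; "qd": joint speeds; "effort": joint torques, N m; "position": TCP position; "ee_rot": TCP orientation; "contact_force": force on the tool from outside, world axes, zero at the start; "moment": the same for the moment, N m; "width": finger opening in m; "gripper_force": force on a finger pad.
Only numpy, scipy, OpenCV 4.12 (cv2) and the standard library are available. Lean on these libraries where they do the work, as an engineer would, in place of code of your own. Each camera call takes 0.05 s, during which the arm holds its last target. There are 200 camera calls.

TASK

Put the two desoldering pumps away on the plywood rest: lay the thick pump in the wide V-groove and the slim pump in the narrow one. Each must lie level across both cheeks of the rest, with its barrel down in both notches and roughly centred end to end, and be let go.

Things in the scene. Friction and masses are not known exactly. Their poses are not given: they have to be found in the camera images.
- thick_pump_mid (a point): Thick pump: aluminium barrel 30 mm in diameter, white nozzle at its +x end, plunger at -x; 211 mm long, 140 g. Point: middle of the barrel's axis, its balance point, 18 mm above the table as it lies; x runs along the barrel. Bare barrel from -68 to +68 mm, then black six-sided collars, 36 mm across flats, that stop it rolling. Either end may point either way in the groove.
- slim_pump_mid (a point): Slim pump: same shape and length as the thick one, but barrel 18 mm in diameter, collars 24 mm across flats, 70 g. Point: middle of the barrel's axis, its balance point, 12 mm above the table as it lies; x runs along the barrel.
- wide_groove (a point): Wide groove of the fixed plywood rest: a pair of 90 degree V-notches, 42 mm wide at the mouth, 21 mm deep, in the tops of its two upright cheeks. Point: on the groove's centre line midway between the cheeks, level with their tops, 60 mm above the table. x along the groove, y level across it, z up. The thick barrel, seated, has its axis at this point's height.
- narrow_groove (a point): Narrow groove, parallel, 100 mm to the -y side: notches 28 mm wide, 14 mm deep; point and axes alike. The slim barrel, seated, has its axis 1 mm below this point. The rest: two cheeks 18 mm thick (190 mm wide, 96 mm outside to outside) on an 8 mm base plate 100 x 200 mm; the 60 mm gap between the cheeks is open from above for gripper fingers.
Not all that is in view belongs to the job. What is shaped like the part that bears thick_pump_mid but pink is not meant. Of the things shaped like the part that bears wide_groove, the wooden one is meant.

How it is judged:
At the end, for the whole second after the job is handed in: The thick pump lies in the wide groove and the slim pump in the narrow one, each down in both notches: middle within 21 mm of the groove's middle along it, within 10 mm across it, within 5 mm of its seated height, barrel within 7 degrees of the groove's direction (x of thick_pump_mid in the frame of wide_groove between -0.021 and 0.021 m and y of thick_pump_mid in the frame of wide_groove between -0.01 and 0.01 m and z of thick_pump_mid in the frame of wide_groove between -0.005 and 0.005 m and angle between the x axis of thick_pump_mid and the x axis of wide_groove, either way round below 0.12 rad and x of slim_pump_mid in the frame of narrow_groove between -0.021 and 0.021 m and y of slim_pump_mid in the frame of narrow_groove between -0.01 and 0.01 m and z of slim_pump_mid in the frame of narrow_groove between -0.0063 and 0.0037 m and angle between the x axis of slim_pump_mid and the x axis of narrow_groove, either way round below 0.12 rad); the robot touches nothing.
It also fails if it takes over 59 s, if anything falls off the work surface, if the arm or the gripper's body presses on something with over 40 N, if the wrist force passes 120 N, or if a joint passes its speed limit or range.

## Working session

There is one attempt and no reset: what is moved stays moved. The work goes in short steps, Python scripts to look and compute and a tool call to move; the robot and the scene stay as the last step left them, time stands still between calls to the robot, and variables do not carry over. Pictures are saved under pics/ and viewed, at most 10 in all, crops included, and the job is handed in when it is done.

Besides the shell and the picture viewer there is one more tool, called after "Emit:" by a JSON object that holds its "op" and its "data", one argument or row to a line. send_rows: Moves the arm, as the interface text tells. Its arguments: {"type":"object","properties":{"increments":{"type":"array"},"newtons":{"type":"number"}},"required":["increments"]}

```bash
mkdir -p pics
cat > h.py <<'E'
import numpy as np, cv2
from rig import get_state, optics, sign_off
from scipy.spatial.transform import Rotation as R
def cam(name):
    s=get_state(); d=optics.get_image(name); K=np.array(d["K"])
    if "rvec" in d:
        Rm=cv2.Rodrigues(np.array(d["rvec"],float))[0]; t=np.array(d["tvec"],float).ravel()
        C=-Rm.T@t; Rw=Rm.T
    else:
        T=np.array(d["T_tool_cam"]); q=s["ee_rot"]; Rt=R.from_quat([q[1],q[2],q[3],q[0]]).as_matrix()
        Rw=Rt@T[:3,:3]; C=np.array(s["position"])+Rt@T[:3,3]
    return d["pixels"],K,Rw,C
def ray(K,Rw,uv): 
    return Rw@np.linalg.solve(K,[uv[0],uv[1],1.])
def plane(K,Rw,C,uv,z):
    r=ray(K,Rw,uv); return C+r*(z-C[2])/r[2]
def two(C1,r1,C2,r2):
    r1=r1/np.linalg.norm(r1); r2=r2/np.linalg.norm(r2)
    ab=np.linalg.lstsq(np.c_[r1,-r2],C2-C1,rcond=None)[0]
    a,b=C1+ab[0]*r1,C2+ab[1]*r2
    return (a+b)/2,np.linalg.norm(a-b)
def proj(K,Rw,C,P):
    p=K@(Rw.T@(np.array(P)-C)); return p[:2]/p[2]
E
python3 - <<'E'
from h import *
for n in ["top","scene","wrist"]:
    im,K,Rw,C=cam(n); cv2.imwrite(f"pics/{n}0.png",im); print(n,C.round(3),Rw[:,2].round(2),K[0,0])
E
```

```text
top [ 0.306 -0.045  1.258] [ 0.1   0.01 -0.99] 386.98520781842785
scene [0.87  0.587 1.014] [-0.37 -0.51 -0.77] 407.44458550424594
wrist [0.065 0.575 0.374] [ 0.26 -0.06 -0.96] 353.7675639915878
```

View pics/top0.png

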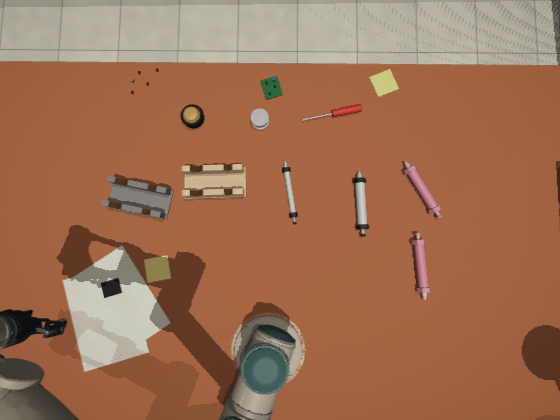

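View pics/scene0.png

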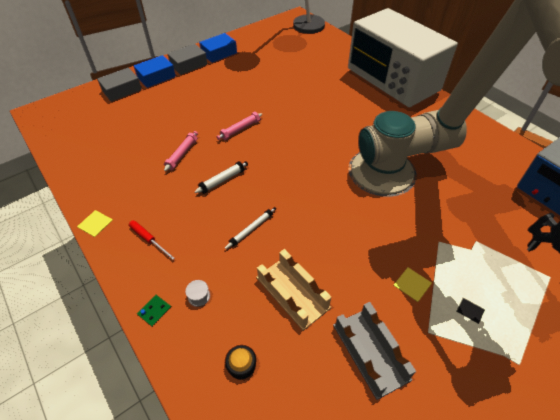

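The top view shows the slim pump at (290,192), the thick pump at (361,203) and the wooden rest at (214,181). The grey rest and the pink pumps are decoys. Next I measure the barrels in both views and enlarge the rest.

Run:
```python
from h import *
boxes={"top":(250,150,390,245),"scene":(190,150,290,255)}
res={}
for n in boxes:
    im,K,Rw,C=cam(n); x0,y0,x1,y1=boxes[n]
    hsv=cv2.cvtColor(im,cv2.COLOR_BGR2HSV)
    m=((hsv[...,1]<90)&(hsv[...,2]>90)).astype(np.uint8)
    mm=np.zeros_like(m); mm[y0:y1,x0:x1]=m[y0:y1,x0:x1]
    cs=sorted(cv2.findContours(mm,cv2.RETR_EXTERNAL,cv2.CHAIN_APPROX_NONE)[0],key=cv2.contourArea)[-2:]
    out=[]
    for c in cs:
        b=cv2.boxPoints(cv2.minAreaRect(c)); 
        if np.linalg.norm(b[0]-b[1])>np.linalg.norm(b[1]-b[2]): b=np.roll(b,-1,0)
        out.append(((b[0]+b[1])/2,(b[2]+b[3])/2,cv2.contourArea(c),min(cv2.minAreaRect(c)[1])))
    print(n,[(e[0].round(1),e[1].round(1),e[2],round(e[3],1)) for e in out]); res[n]=(out,K,Rw,C)
    if n=="scene": crop=im[240:335,245:345]; sc=cv2.resize(crop,None,fx=6,fy=6,interpolation=cv2.INTER_CUBIC)
    else: crop=im[150:210,170:260]; tp=cv2.resize(crop,None,fx=8,fy=8,interpolation=cv2.INTER_CUBIC)
cv2.imwrite("pics/s1.png",sc); cv2.imwrite("pics/t1.png",tp)
(o1,K1,R1,C1),(o2,K2,R2,C2)=res["top"],res["scene"]
for i,nm,z in((0,"slim",.012),(1,"thick",.018)):
    # order ends by far/near x: plane projection
    P=sorted([plane(K1,R1,C1,e,z) for e in o1[i][:2]],key=lambda p:p[0]); Q=sorted([plane(K2,R2,C2,e,z) for e in o2[i][:2]],key=lambda p:p[0])
    print(nm,"top",np.round(P,4).tolist(),"scene",np.round(Q,4).tolist())
    m1=(o1[i][0]+o1[i][1])/2; m2=(o2[i][0]+o2[i][1])/2
    p,g=two(C1,ray(K1,R1,m1),C2,ray(K2,R2,m2)); print(" tri",p.round(4),"gap",round(g,4),"len",np.linalg.norm(P[1]-P[0]).round(3),"yaw",np.degrees(np.arctan2(*(P[1]-P[0])[1::-1])).round(1))
```

```text
top [(array([286.2, 171. ], dtype=float32), array([292.5, 212.2], dtype=float32), 196.5, 5.9), (array([359.5, 181.9], dtype=float32), array([362.1, 224.1], dtype=float32), 347.0, 9.4)]
scene [(array([267.5, 213.4], dtype=float32), array([235.1, 239.3], dtype=float32), 190.5, 5.3), (array([239., 166.], dtype=float32), array([204.7, 185.3], dtype=float32), 247.0, 7.3)]
slim top [[0.435, -0.075, 0.012], [0.5705, -0.0533, 0.012]] scene [[0.4315, -0.0782, 0.012], [0.5666, -0.056, 0.012]]
 tri [ 0.502  -0.0643  0.0157] gap 0.0004 len 0.137 yaw 9.1
thick top [[0.3983, -0.2984, 0.018], [0.5354, -0.2914, 0.018]] scene [[0.3912, -0.3033, 0.018], [0.5311, -0.2959, 0.018]]
 tri [ 0.4655 -0.2935  0.0249] gap 0.0002 len 0.137 yaw 2.9
```

View pics/t1.png

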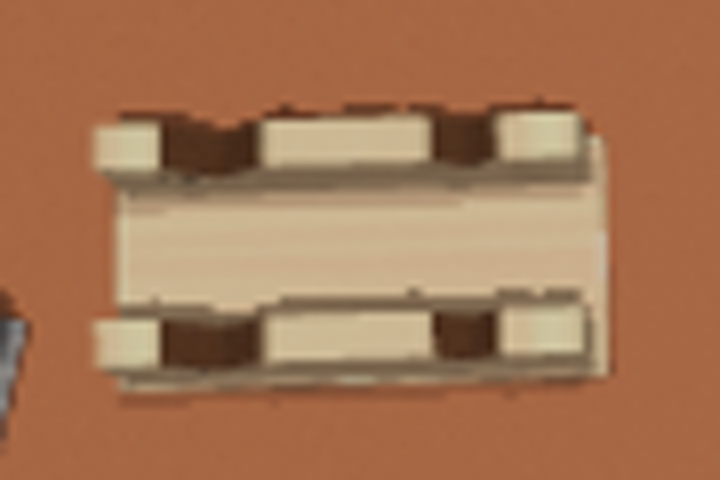

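View pics/s1.png

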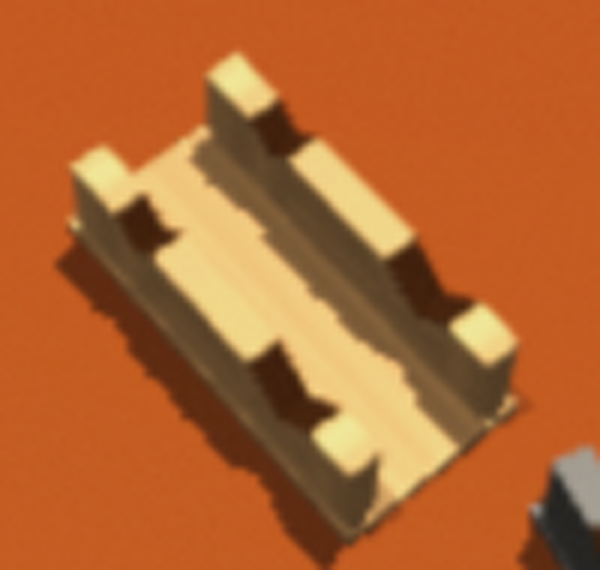

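In the top crop the wide notches are at x 162–262 and the narrow ones at 433–498, with cheek rows at about 143 and 337. The wide groove is on the left (+y) side, as the text says. I triangulate the middle tops of the cheeks to get the height.

Run:
```python
from h import *
_,K1,R1,C1=cam("top"); _,K2,R2,C2=cam("scene")
t=lambda x,y:(170+(x+.5)/8-.5,150+(y+.5)/8-.5)
s=lambda x,y:(245+(x+.5)/6-.5,240+(y+.5)/6-.5)
for a,b in (((347,141),(217,300)),((348,337),(351,199))):
    p,g=two(C1,ray(K1,R1,t(*a)),C2,ray(K2,R2,s(*b))); print("cheek",p.round(4),round(g,4))
for n,xs,f,nr in(("wide",212,147,340),("narrow",465.5,140,332)):
    A=plane(K1,R1,C1,t(xs,nr),.06);B=plane(K1,R1,C1,t(xs,f),.06); print(n,(A+B)/2,"sep",(B-A)[:2])
P=[plane(K1,R1,C1,t(x,y),.06) for x,y in((94,148),(582,138),(94,345),(585,333))]
for a,b in((0,1),(2,3)): d=P[a]-P[b]; print("len",np.linalg.norm(d),"yaw cheek",np.degrees(np.arctan2(-d[0],d[1])))
s=get_state(); print(s["position"],s["ee_rot"],R.from_quat(np.roll(s["ee_rot"],-1)).as_matrix().round(3).tolist())
im,K,Rw,C=cam("wrist")
for p in([.502,-.064,.012],[.467,-.295,.018],[.52,.11,.06]): print(proj(K,Rw,C,p))
d=optics.get_image("wrist"); print(np.array(d["T_tool_cam"]).round(3).tolist())
```

```text
cheek [0.571  0.1785 0.057 ] 0.0002
cheek [0.4931 0.1753 0.058 ] 0.0015
wide [0.52893756 0.22991461 0.06      ] sep [0.07683977 0.0025251 ]
narrow [0.53287415 0.13037462 0.06      ] sep [0.07645936 0.00187168]
len 0.1923798246035189 yaw cheek 1.733395135460857
len 0.1922983195025267 yaw cheek 1.9698750340613935
[0.1326175  0.55941649 0.23111706] [-5.37313238e-05  1.16130166e-01  9.93233985e-01 -1.83813876e-04] [[-0.973, 0.231, -0.0], [0.231, 0.973, -0.0], [0.0, -0.0, -1.0]]
[-89.88271068 529.89618556]
[-253.57919879  543.98897224]
[  3.39195063 560.04451277]
[[0.002, -0.962, -0.272, 0.069], [1.0, 0.002, -0.0, -0.0], [0.001, -0.272, 0.962, -0.143], [0.0, 0.0, 0.0, 1.0]]
```

Heights come out at 57–58 mm, the groove spacing at 99.5 mm and the cheek spacing at about 77 mm, all in agreement with the text. I move towards the slim pump.

Emit:
{"op": "send_rows", "data": {
  "increments": [
    {"gripper":-0.3,"linear":[0.185,-0.31,-0.04],"delta_rot":[0,0,0.393]},
    {"gripper":-0.3,"linear":[0.185,-0.31,-0.04],"delta_rot":[0,0,0.393]},
    {"gripper":-0.3,"linear":[0.185,-0.31,-0.04],"delta_rot":[0,0,0.393]},
    {"gripper":-0.3,"linear":[0.185,-0.31,-0.04],"delta_rot":[0,0,0.393]},
    {"gripper":-0.3,"linear":[0.185,-0.31,-0.04],"delta_rot":[0,0,0.393]},
    {"gripper":-0.3,"linear":[0.185,-0.31,-0.04],"delta_rot":[0,0,0.393]},
    {"gripper":-0.3,"linear":[0.185,-0.31,-0.04],"delta_rot":[0,0,0.393]},
    {"gripper":-0.3,"linear":[0.185,-0.31,-0.04],"delta_rot":[0,0,0.393]}
  ]
}}

```text
clock: 1.25
position: [0.319, 0.2459, 0.1911]
ee_rot: [0.0, -0.078, 0.997, -0.001]
contact_force: [-0.3, -0.1, -0.6]
width: 0.0555
gripper_force: 0.0
```

Emit:
{"op": "send_rows", "data": {
  "increments": [
    {"gripper":-0.3,"linear":[0.184,-0.313,-0.04],"delta_rot":[0,0,0]},
    {"gripper":-0.3,"linear":[0.184,-0.313,-0.04],"delta_rot":[0,0,0]},
    {"gripper":-0.3,"linear":[0.184,-0.313,-0.04],"delta_rot":[0,0,0]},
    {"gripper":-0.3,"linear":[0.184,-0.313,-0.04],"delta_rot":[0,0,0]},
    {"gripper":-0.3,"linear":[0.184,-0.313,-0.04],"delta_rot":[0,0,0]},
    {"gripper":-0.3,"linear":[0.184,-0.313,-0.04],"delta_rot":[0,0,0]},
    {"gripper":-0.3,"linear":[0.184,-0.313,-0.04],"delta_rot":[0,0,0]},
    {"gripper":-0.3,"linear":[0.184,-0.313,-0.04],"delta_rot":[0,0,0]}
  ]
}}

```text
clock: 2.05
position: [0.5044, -0.0679, 0.151]
ee_rot: [0.001, -0.078, 0.997, -0.001]
contact_force: [-0.9, 0.9, 0.9]
width: 0.0556
gripper_force: 0.0
```

```bash
cat > w.py <<'E'
from h import *
import sys
z=float(sys.argv[1]); name=sys.argv[2]
im,K,Rw,C=cam("wrist"); hsv=cv2.cvtColor(im,cv2.COLOR_BGR2HSV)
m=((hsv[...,1]<90)&(hsv[...,2]>90)).astype(np.uint8)
m=cv2.morphologyEx(m,cv2.MORPH_OPEN,np.ones((5,5)))
cs=sorted(cv2.findContours(m,cv2.RETR_EXTERNAL,cv2.CHAIN_APPROX_NONE)[0],key=cv2.contourArea)[-4:]
for c in cs:
    b=cv2.boxPoints(cv2.minAreaRect(c))
    if np.linalg.norm(b[0]-b[1])>np.linalg.norm(b[1]-b[2]): b=np.roll(b,-1,0)
    A,B=[plane(K,Rw,C,e,z) for e in ((b[0]+b[1])/2,(b[2]+b[3])/2)]
    print(cv2.contourArea(c),b.round().tolist(),"A",A.round(4),"B",B.round(4),"mid",((A+B)/2).round(4),"len",np.linalg.norm(A-B).round(4),"yaw",np.degrees(np.arctan((A-B)[1]/(A-B)[0])).round(2))
cv2.imwrite(f"pics/{name}.png",im); print(get_state()["position"])
E
python3 w.py .012 w1
```

```text
519.5 [[190.0, 256.0], [203.0, 262.0], [182.0, 307.0], [169.0, 302.0]] A [ 0.566  -0.1279  0.012 ] B [ 0.6128 -0.1416  0.012 ] mid [ 0.5894 -0.1348  0.012 ] len 0.0487 yaw -16.41
805.5 [[-0.0, 86.0], [12.0, 86.0], [12.0, 199.0], [0.0, 199.0]] A [ 0.4486 -0.283   0.012 ] B [ 0.5379 -0.2873  0.012 ] mid [ 0.4933 -0.2852  0.012 ] len 0.0894 yaw -2.77
3462.0 [[269.0, 111.0], [292.0, 111.0], [292.0, 278.0], [269.0, 278.0]] A [ 0.434 -0.076  0.012] B [ 0.5723 -0.0535  0.012 ] mid [ 0.5031 -0.0648  0.012 ] len 0.1402 yaw 9.26
3699.5 [[459.0, 290.0], [464.0, 227.0], [564.0, 234.0], [559.0, 297.0]] A [0.5291 0.0971 0.012 ] B [0.5224 0.1838 0.012 ] mid [0.5258 0.1405 0.012 ] len 0.087 yaw -85.57
[ 0.50446873 -0.06788717  0.15080061]
```

View pics/w1.png

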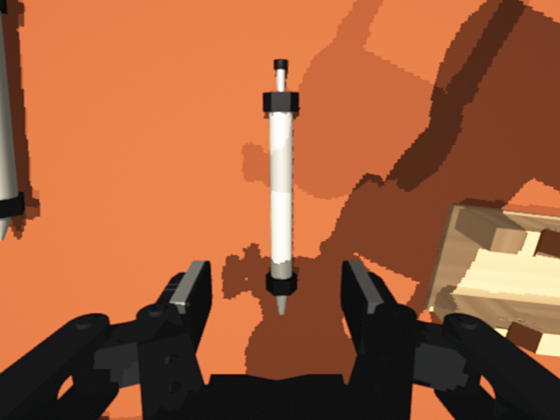

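The wrist view shows the slim barrel at u 269–292, v 111–278. Its middle is (0.503,-0.065) with yaw 9.2°, which agrees with the top view. I descend.

Emit:
{"op": "send_rows", "data": {
  "increments": [
    {"gripper":-0.3,"linear":[-0.001,0.003,-0.05],"delta_rot":[0,0,0]},
    {"gripper":-0.3,"linear":[-0.001,0.003,-0.1],"delta_rot":[0,0,0]},
    {"gripper":-0.3,"linear":[-0.001,0.003,-0.11],"delta_rot":[0,0,0]},
    {"gripper":-0.3,"linear":[-0.001,0.003,-0.11],"delta_rot":[0,0,0]},
    {"gripper":-0.3,"linear":[-0.001,0.003,-0.11],"delta_rot":[0,0,0]}
  ]
}}

```text
clock: 2.6
position: [0.502, -0.0602, 0.0431]
ee_rot: [0.001, -0.08, 0.997, -0.0]
contact_force: [1.0, 0.1, 0.0]
width: 0.0558
gripper_force: 0.0
```

Emit:
{"op": "send_rows", "data": {
  "increments": [
    {"gripper":-0.3,"linear":[0.002,-0.004,-0.02],"delta_rot":[0,0,0]},
    {"gripper":-0.3,"linear":[0.002,-0.004,-0.036],"delta_rot":[0,0,0]},
    {"gripper":-0.3,"linear":[0.002,-0.004,-0.037],"delta_rot":[0,0,0]},
    {"gripper":-0.3,"linear":[0.002,-0.004,-0.037],"delta_rot":[0,0,0]}
  ]
}}

```text
clock: 3.0
position: [0.504, -0.0646, 0.006]
ee_rot: [0.001, -0.08, 0.997, -0.0]
contact_force: [-0.3, -0.2, 0.2]
width: 0.0556
gripper_force: 0.0
```

Emit:
{"op": "send_rows", "data": {
  "increments": [
    {"gripper":0.7,"linear":[0,0,0],"delta_rot":[0,0,0]},
    {"gripper":0.7,"linear":[0,0,0],"delta_rot":[0,0,0]},
    {"gripper":0.7,"linear":[0,0,0],"delta_rot":[0,0,0]},
    {"gripper":0.7,"linear":[0,0,0],"delta_rot":[0,0,0]},
    {"gripper":0.7,"linear":[0,0,0],"delta_rot":[0,0,0]},
    {"gripper":0.7,"linear":[0,0,0],"delta_rot":[0,0,0]},
    {"gripper":0.7,"linear":[0,0,0],"delta_rot":[0,0,0]},
    {"gripper":0.7,"linear":[0,0,0],"delta_rot":[0,0,0]}
  ],
  "newtons": 40
}}

```text
clock: 3.8
position: [0.5034, -0.0646, 0.0055]
ee_rot: [0.001, -0.08, 0.997, -0.0]
contact_force: [-1.1, 1.1, 5.3]
width: 0.0161
gripper_force: 38.9
```

Emit:
{"op": "send_rows", "data": {
  "increments": [
    {"gripper":0.7,"linear":[0,0,0.03],"delta_rot":[0,0,0]},
    {"gripper":0.7,"linear":[0,0,0.07],"delta_rot":[0,0,0]},
    {"gripper":0.7,"linear":[0,0,0.11],"delta_rot":[0,0,0]},
    {"gripper":0.7,"linear":[0.004,0.02,0.135],"delta_rot":[0,0,-0.03]},
    {"gripper":0.7,"linear":[0.012,0.065,0.135],"delta_rot":[0,0,-0.127]},
    {"gripper":0.7,"linear":[0.02,0.11,0.135],"delta_rot":[0,0,-0.127]},
    {"gripper":0.7,"linear":[0.027,0.16,0.135],"delta_rot":[0,0,-0.127]},
    {"gripper":0.7,"linear":[0.03,0.195,0.135],"delta_rot":[0,0,-0.127]}
  ]
}}

```text
clock: 4.6
position: [0.5329, 0.1332, 0.1397]
ee_rot: [0.001, -0.017, 1.0, 0.001]
contact_force: [1.3, -0.3, -0.8]
width: 0.0164
gripper_force: 39.5
```

Emit:
{"op": "send_rows", "data": {
  "increments": [
    {"gripper":0.7,"linear":[0,0,0],"delta_rot":[0,0,0]},
    {"gripper":0.7,"linear":[0,0,0],"delta_rot":[0,0,0]},
    {"gripper":0.7,"linear":[0,0,0],"delta_rot":[0,0,0]}
  ]
}}

```text
clock: 4.9
position: [0.5323, 0.1296, 0.1393]
ee_rot: [-0.0, -0.016, 1.0, -0.0]
contact_force: [-0.2, 0.4, -0.2]
width: 0.0164
gripper_force: 39.5
```

```bash
python3 w.py .15 w2
python3 - <<'E'
from h import *
a=cam("scene"); b=cam("wrist")
c=cv2.resize(a[0][130:340,200:400],None,fx=2,fy=2)
o=np.zeros((420,760,3),np.uint8); o[:420,:400]=c; w=cv2.resize(b[0],(360,270)); o[:270,400:]=w
cv2.imwrite("pics/c2.png",o)
E
```

```text
1023.5 [[510.0, 150.0], [510.0, 178.0], [470.0, 178.0], [470.0, 150.0]] A [0.4782 0.2152 0.15  ] B [0.4787 0.2003 0.15  ] mid [0.4784 0.2077 0.15  ] len 0.0149 yaw -88.02
1384.0 [[553.0, 93.0], [582.0, 106.0], [546.0, 190.0], [517.0, 178.0]] A [0.4547 0.2305 0.15  ] B [0.4855 0.2249 0.15  ] mid [0.4701 0.2277 0.15  ] len 0.0314 yaw -10.46
2612.0 [[410.0, 181.0], [466.0, 181.0], [466.0, 237.0], [410.0, 237.0]] A [0.4855 0.1893 0.15  ] B [0.5078 0.1929 0.15  ] mid [0.4967 0.1911 0.15  ] len 0.0226 yaw 9.06
14563.5 [[206.0, 112.0], [299.0, 112.0], [299.0, 379.0], [206.0, 379.0]] A [0.4628 0.1188 0.15  ] B [0.5777 0.1206 0.15  ] mid [0.5202 0.1197 0.15  ] len 0.1149 yaw 0.94
[0.53240544 0.12934739 0.13927968]
```

View pics/c2.png

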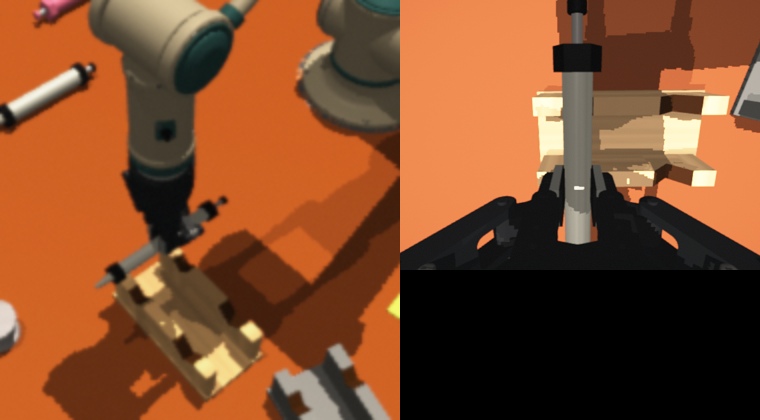

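The pump is held level over the rest, and in the wrist inset the wide notch of the robot-side cheek spans about x 661–702. I check the groove's y from that.

Run:
```python
from h import *
im,K,Rw,C=cam("wrist"); f=560/360
for u,v in((661,95),(702,94),(660,115),(702,114),(654,170),(694,169),(656,186),(694,186),(729,95),(716,170)): print((u,v),plane(K,Rw,C,((u-400)*f,v*f),.06).round(4))
print(proj(K,Rw,C,[.53,.23,.06]),get_state()["position"])
```

```text
(661, 95) [0.4811 0.2082 0.06  ]
(702, 94) [0.4789 0.2475 0.06  ]
(660, 115) [0.5006 0.2098 0.06  ]
(702, 114) [0.4982 0.2511 0.06  ]
(654, 170) [0.5595 0.2112 0.06  ]
(694, 169) [0.5569 0.2533 0.06  ]
(656, 186) [0.5781 0.2157 0.06  ]
(694, 186) [0.5767 0.2567 0.06  ]
(729, 95) [0.479  0.2737 0.06  ]
(716, 170) [0.5573 0.2767 0.06  ]
[429.18287302 224.00318331] [0.53266053 0.12932883 0.13937698]
```

Emit:
{"op": "send_rows", "data": {
  "increments": [
    {"gripper":0.7,"linear":[0,0.001,-0.03],"delta_rot":[0,0,0]},
    {"gripper":0.7,"linear":[0,0.001,-0.06],"delta_rot":[0,0,0]},
    {"gripper":0.7,"linear":[0,0.001,-0.075],"delta_rot":[0,0,0]},
    {"gripper":0.7,"linear":[0,0.001,-0.08],"delta_rot":[0,0,0]},
    {"gripper":0.7,"linear":[0,0.001,-0.083],"delta_rot":[0,0,0]},
    {"gripper":0.7,"linear":[0,0.001,-0.084],"delta_rot":[0,0,0]},
    {"gripper":0.7,"linear":[0,0.001,-0.085],"delta_rot":[0,0,0]},
    {"gripper":0.7,"linear":[0,0.001,-0.085],"delta_rot":[0,0,0]}
  ]
}}

```text
clock: 5.9
position: [0.5332, 0.1315, 0.055]
ee_rot: [0.001, -0.017, 1.0, 0.0]
contact_force: [-0.4, 0.5, -0.5]
width: 0.0164
gripper_force: 39.5
```

No contact yet, so I go down a little more.

Emit:
{"op": "send_rows", "data": {
  "increments": [
    {"gripper":0.7,"linear":[0,0,-0.001],"delta_rot":[0,0,0]},
    {"gripper":0.7,"linear":[0,0,-0.002],"delta_rot":[0,0,0]},
    {"gripper":0.7,"linear":[0,0,-0.003],"delta_rot":[0,0,0]},
    {"gripper":0.7,"linear":[0,0,-0.003],"delta_rot":[0,0,0]}
  ]
}}

```text
clock: 6.3
position: [0.5331, 0.1312, 0.0524]
ee_rot: [0.001, -0.017, 1.0, -0.0]
contact_force: [-1.3, -1.5, 5.5]
width: 0.0161
gripper_force: 40.3
```

Contact comes at the expected height. I release and lift.

Emit:
{"op": "send_rows", "data": {
  "increments": [
    {"gripper":0.5,"linear":[0,0,0],"delta_rot":[0,0,0]},
    {"gripper":0.2,"linear":[0,0,0],"delta_rot":[0,0,0]},
    {"gripper":0.0,"linear":[0,0,0],"delta_rot":[0,0,0]},
    {"gripper":0.0,"linear":[0,0,0],"delta_rot":[0,0,0]},
    {"gripper":0.0,"linear":[0,0,0],"delta_rot":[0,0,0]},
    {"gripper":0.0,"linear":[0,0,0.03],"delta_rot":[0,0,0]},
    {"gripper":0.0,"linear":[0,0,0.07],"delta_rot":[0,0,0]},
    {"gripper":0.0,"linear":[0,0,0.11],"delta_rot":[0,0,0]}
  ]
}}

```text
clock: 7.1
position: [0.5321, 0.1315, 0.162]
ee_rot: [-0.001, -0.017, 1.0, -0.0]
contact_force: [0.5, -0.6, 0.3]
width: 0.0425
gripper_force: 0.0
```

Emit:
{"op": "send_rows", "data": {
  "increments": [
    {"gripper":-0.3,"linear":[-0.03,-0.21,0],"delta_rot":[0,0,0.02]},
    {"gripper":-0.3,"linear":[-0.03,-0.21,0],"delta_rot":[0,0,0.02]},
    {"gripper":-0.3,"linear":[-0.03,-0.21,0],"delta_rot":[0,0,0.02]},
    {"gripper":-0.3,"linear":[-0.03,-0.21,0],"delta_rot":[0,0,0.02]},
    {"gripper":-0.3,"linear":[-0.03,-0.21,0],"delta_rot":[0,0,0.02]}
  ]
}}

```text
clock: 7.6
position: [0.502, -0.0828, 0.1614]
ee_rot: [0.0, -0.025, 1.0, -0.001]
contact_force: [0.0, 0.4, 0.7]
width: 0.0555
gripper_force: 0.0
```

Emit:
{"op": "send_rows", "data": {
  "increments": [
    {"gripper":-0.3,"linear":[-0.036,-0.217,-0.02],"delta_rot":[0,0,0]},
    {"gripper":-0.3,"linear":[-0.036,-0.217,-0.02],"delta_rot":[0,0,0]},
    {"gripper":-0.3,"linear":[-0.036,-0.217,-0.02],"delta_rot":[0,0,0]},
    {"gripper":-0.3,"linear":[-0.036,-0.217,-0.02],"delta_rot":[0,0,0]},
    {"gripper":-0.3,"linear":[-0.036,-0.217,-0.02],"delta_rot":[0,0,0]},
    {"gripper":-0.3,"linear":[-0.036,-0.217,-0.02],"delta_rot":[0,0,0]},
    {"gripper":-0.3,"linear":[-0.036,-0.217,-0.02],"delta_rot":[0,0,0]}
  ]
}}

```text
clock: 8.3
position: [0.4666, -0.2948, 0.141]
ee_rot: [-0.0, -0.026, 1.0, 0.001]
contact_force: [-0.6, 0.5, 0.4]
width: 0.0553
gripper_force: 0.0
```

```bash
python3 w.py .018 w3
python3 - <<'E'
from h import *
a=cam("scene"); b=cam("top"); w=cv2.imread("pics/w3.png")
o=np.zeros((600,800,3),np.uint8); o[:300,:400]=cv2.resize(a[0][240:330,235:355],(400,300)); o[:300,400:]=cv2.resize(b[0][150:210,180:260],(400,300)); o[300:,:400]=cv2.resize(w,(400,300))
cv2.imwrite("pics/c3.png",o)
E
```

```text
402.0 [[9.0, 25.0], [26.0, 23.0], [29.0, 59.0], [12.0, 61.0]] A [ 0.3487 -0.4769  0.018 ] B [ 0.3711 -0.4776  0.018 ] mid [ 0.3599 -0.4772  0.018 ] len 0.0224 yaw -1.95
437.0 [[194.0, 257.0], [205.0, 263.0], [182.0, 304.0], [171.0, 298.0]] A [ 0.5152 -0.354   0.018 ] B [ 0.5533 -0.3735  0.018 ] mid [ 0.5342 -0.3638  0.018 ] len 0.0428 yaw -27.12
1612.5 [[-12.0, 235.0], [2.0, 225.0], [71.0, 317.0], [57.0, 328.0]] A [ 0.4979 -0.5158  0.018 ] B [ 0.579 -0.47   0.018] mid [ 0.5384 -0.4929  0.018 ] len 0.0931 yaw 29.45
6620.5 [[256.0, 114.0], [296.0, 114.0], [296.0, 293.0], [256.0, 293.0]] A [ 0.3977 -0.2984  0.018 ] B [ 0.5413 -0.2906  0.018 ] mid [ 0.4695 -0.2945  0.018 ] len 0.1438 yaw 3.08
[ 0.46674312 -0.29418816  0.14112805]
```

View pics/c3.png

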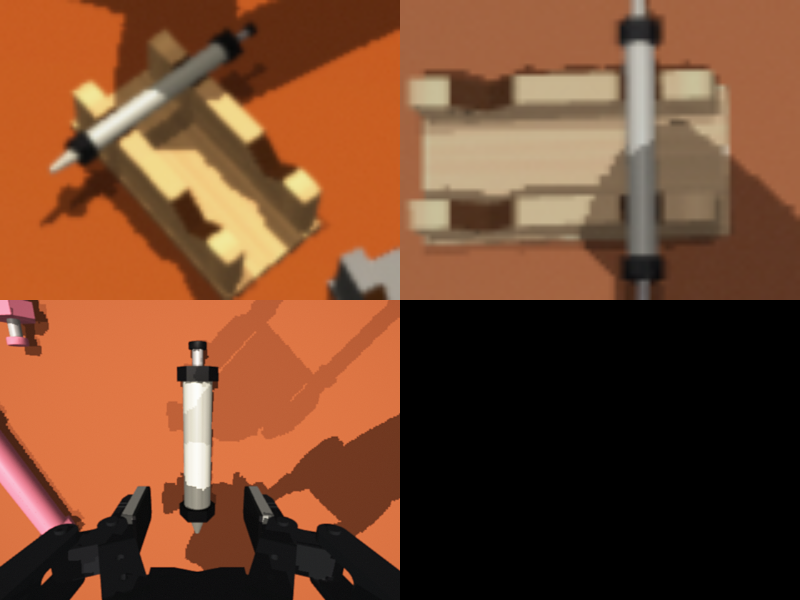

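The slim pump lies in both narrow notches, centred between the cheeks. The thick pump is straight below the gripper at (0.468,-0.295), yaw 3°. I grasp it.

Emit:
{"op": "send_rows", "data": {
  "increments": [
    {"gripper":-0.3,"linear":[0.001,0,-0.05],"delta_rot":[0,0,0]},
    {"gripper":-0.3,"linear":[0.001,0,-0.095],"delta_rot":[0,0,0]},
    {"gripper":-0.3,"linear":[0.001,0,-0.12],"delta_rot":[0,0,0]},
    {"gripper":-0.3,"linear":[0.001,0,-0.134],"delta_rot":[0,0,0]},
    {"gripper":-0.3,"linear":[0.001,0,-0.136],"delta_rot":[0,0,0]},
    {"gripper":-0.3,"linear":[0.001,0,-0.136],"delta_rot":[0,0,0]}
  ]
}}

```text
clock: 9.05
position: [0.4681, -0.2946, 0.0055]
ee_rot: [-0.0, -0.027, 1.0, 0.0]
contact_force: [0.2, 0.7, 0.2]
width: 0.0555
gripper_force: 0.0
```

Emit:
{"op": "send_rows", "data": {
  "increments": [
    {"gripper":0.5,"linear":[0,0,0],"delta_rot":[0,0,0]},
    {"gripper":0.5,"linear":[0,0,0],"delta_rot":[0,0,0]},
    {"gripper":0.5,"linear":[0,0,0],"delta_rot":[0,0,0]},
    {"gripper":0.5,"linear":[0,0,0],"delta_rot":[0,0,0]},
    {"gripper":0.5,"linear":[0,0,0],"delta_rot":[0,0,0]},
    {"gripper":0.5,"linear":[0,0,0],"delta_rot":[0,0,0]},
    {"gripper":0.5,"linear":[0,0,0],"delta_rot":[0,0,0]},
    {"gripper":0.5,"linear":[0,0,0],"delta_rot":[0,0,0]}
  ],
  "newtons": 50
}}

```text
clock: 9.85
position: [0.4686, -0.2958, 0.0069]
ee_rot: [0.001, -0.026, 1.0, -0.001]
contact_force: [0.0, 0.4, 5.4]
width: 0.028
gripper_force: 49.4
```

Emit:
{"op": "send_rows", "data": {
  "increments": [
    {"gripper":0.5,"linear":[0,0,0.03],"delta_rot":[0,0,0]},
    {"gripper":0.5,"linear":[0,0,0.07],"delta_rot":[0,0,0]},
    {"gripper":0.5,"linear":[0,0,0.11],"delta_rot":[0,0,0]},
    {"gripper":0.5,"linear":[0,0,0.155],"delta_rot":[0,0,0]},
    {"gripper":0.5,"linear":[0.01,0.04,0.155],"delta_rot":[0,0,-0.01]},
    {"gripper":0.5,"linear":[0.02,0.085,0.155],"delta_rot":[0,0,-0.017]},
    {"gripper":0.5,"linear":[0.03,0.13,0.155],"delta_rot":[0,0,-0.017]},
    {"gripper":0.5,"linear":[0.04,0.175,0.155],"delta_rot":[0,0,-0.017]}
  ]
}}

```text
clock: 10.65
position: [0.5075, -0.1191, 0.1607]
ee_rot: [0.0, -0.018, 1.0, -0.0]
contact_force: [1.0, -0.1, -2.2]
width: 0.0278
gripper_force: 50.1
```

Emit:
{"op": "send_rows", "data": {
  "increments": [
    {"gripper":0.5,"linear":[0.003,0.045,0],"delta_rot":[0,0,0]},
    {"gripper":0.5,"linear":[0.006,0.09,0],"delta_rot":[0,0,0]},
    {"gripper":0.5,"linear":[0.009,0.135,0],"delta_rot":[0,0,0]},
    {"gripper":0.5,"linear":[0.012,0.18,0],"delta_rot":[0,0,0]},
    {"gripper":0.5,"linear":[0.015,0.225,0],"delta_rot":[0,0,0]},
    {"gripper":0.5,"linear":[0.018,0.27,0],"delta_rot":[0,0,0]},
    {"gripper":0.5,"linear":[0.02,0.31,0],"delta_rot":[0,0,0]},
    {"gripper":0.5,"linear":[0.022,0.34,0],"delta_rot":[0,0,0]}
  ]
}}

```text
clock: 11.45
position: [0.5292, 0.222, 0.1605]
ee_rot: [0.0, -0.019, 1.0, 0.0]
contact_force: [0.7, -0.2, -1.4]
width: 0.0282
gripper_force: 50.0
```

Emit:
{"op": "send_rows", "data": {
  "increments": [
    {"gripper":0.5,"linear":[0,0.011,0],"delta_rot":[0,0,0]},
    {"gripper":0.5,"linear":[0,0.011,0],"delta_rot":[0,0,0]},
    {"gripper":0.5,"linear":[0,0.011,0],"delta_rot":[0,0,0]},
    {"gripper":0.5,"linear":[0,0.011,0],"delta_rot":[0,0,0]}
  ]
}}

```text
clock: 11.85
position: [0.5296, 0.2289, 0.1603]
ee_rot: [-0.0, -0.017, 1.0, -0.0]
contact_force: [-0.8, -0.6, -1.4]
width: 0.0285
gripper_force: 50.0
```

Run:
```python
from h import *
a=cam("scene"); w=cam("wrist")[0]; b=cam("top")
print(get_state()["position"],get_state()["width"])
o=np.zeros((600,800,3),np.uint8); o[:300,:400]=cv2.resize(a[0][190:340,205:405],(400,300)); o[300:,:400]=cv2.resize(w,(400,300)); o[300:,400:]=cv2.resize(b[0][130:220,160:280],(400,300))
cv2.imwrite("pics/c4.png",o)
```

```text
[0.5298067  0.22930599 0.16041485] 0.02783128018460487
```

View pics/c4.png

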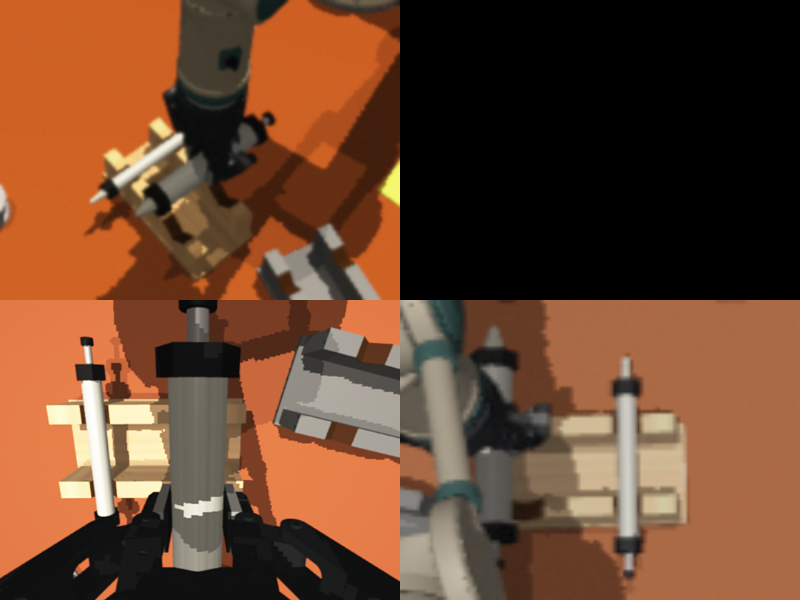

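The thick pump is held level over the wide groove and the slim pump is still seated. I lower it.

Emit:
{"op": "send_rows", "data": {
  "increments": [
    {"gripper":0.5,"linear":[0.001,0.001,-0.04],"delta_rot":[0,0,0]},
    {"gripper":0.5,"linear":[0.001,0.001,-0.075],"delta_rot":[0,0,0]},
    {"gripper":0.5,"linear":[0.001,0.001,-0.095],"delta_rot":[0,0,0]},
    {"gripper":0.5,"linear":[0.001,0.001,-0.102],"delta_rot":[0,0,0]},
    {"gripper":0.5,"linear":[0.001,0.001,-0.105],"delta_rot":[0,0,0]},
    {"gripper":0.5,"linear":[0.001,0.001,-0.107],"delta_rot":[0,0,0]},
    {"gripper":0.5,"linear":[0.001,0.001,-0.109],"delta_rot":[0,0,0]},
    {"gripper":0.5,"linear":[0.001,0.001,-0.109],"delta_rot":[0,0,0]}
  ]
}}

```text
clock: 12.8
position: [0.5312, 0.2317, 0.0521]
ee_rot: [0.001, -0.018, 1.0, 0.0]
contact_force: [0.4, -0.4, -1.7]
width: 0.0281
gripper_force: 50.1
```

Emit:
{"op": "send_rows", "data": {
  "increments": [
    {"gripper":0.5,"linear":[0,0,-0.001],"delta_rot":[0,0,0]},
    {"gripper":0.5,"linear":[0,0,-0.002],"delta_rot":[0,0,0]},
    {"gripper":0.5,"linear":[0,0,-0.003],"delta_rot":[0,0,0]},
    {"gripper":0.5,"linear":[0,0,-0.003],"delta_rot":[0,0,0]}
  ]
}}

```text
clock: 13.2
position: [0.5311, 0.2313, 0.0495]
ee_rot: [0.001, -0.018, 1.0, -0.0]
contact_force: [-1.1, -1.8, 4.8]
width: 0.0284
gripper_force: 50.9
```

Contact again at the expected height. I release, lift and back away.

Emit:
{"op": "send_rows", "data": {
  "increments": [
    {"gripper":0.2,"linear":[0,0,0],"delta_rot":[0,0,0]},
    {"gripper":-0.1,"linear":[0,0,0],"delta_rot":[0,0,0]},
    {"gripper":-0.2,"linear":[0,0,0],"delta_rot":[0,0,0]},
    {"gripper":-0.2,"linear":[0,0,0],"delta_rot":[0,0,0]},
    {"gripper":-0.2,"linear":[0,0,0],"delta_rot":[0,0,0]},
    {"gripper":-0.2,"linear":[0,0,0.03],"delta_rot":[0,0,0]},
    {"gripper":-0.2,"linear":[0,0,0.07],"delta_rot":[0,0,0]},
    {"gripper":-0.2,"linear":[0,0,0.12],"delta_rot":[0,0,0]}
  ]
}}

```text
clock: 14.0
position: [0.5293, 0.2311, 0.1678]
ee_rot: [-0.002, -0.018, 1.0, -0.001]
contact_force: [0.6, -0.7, -0.5]
width: 0.051
gripper_force: 0.0
```

Emit:
{"op": "send_rows", "data": {
  "increments": [
    {"gripper":-0.2,"linear":[-0.15,0.1,0.1],"delta_rot":[0,0,0]},
    {"gripper":-0.2,"linear":[-0.15,0.1,0.1],"delta_rot":[0,0,0]},
    {"gripper":-0.2,"linear":[-0.15,0.1,0.1],"delta_rot":[0,0,0]},
    {"gripper":-0.2,"linear":[-0.15,0.1,0.1],"delta_rot":[0,0,0]},
    {"gripper":-0.2,"linear":[-0.15,0.1,0.1],"delta_rot":[0,0,0]},
    {"gripper":-0.2,"linear":[-0.15,0.1,0.1],"delta_rot":[0,0,0]},
    {"gripper":-0.2,"linear":[-0.15,0.1,0.1],"delta_rot":[0,0,0]}
  ]
}}

```text
clock: 14.7
position: [0.3811, 0.3309, 0.2675]
ee_rot: [-0.0, -0.018, 1.0, -0.001]
contact_force: [-0.5, 0.0, -0.3]
width: 0.0513
gripper_force: 0.0
```

Run:
```python
from h import *
a=cam("scene"); b=cam("top")
o=np.zeros((300,800,3),np.uint8); o[:,:400]=cv2.resize(a[0][230:335,230:370],(400,300)); o[:,400:]=cv2.resize(b[0][135:225,160:280],(400,300))
cv2.imwrite("pics/c5.png",o)
```

```text
(no output)
```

View pics/c5.png

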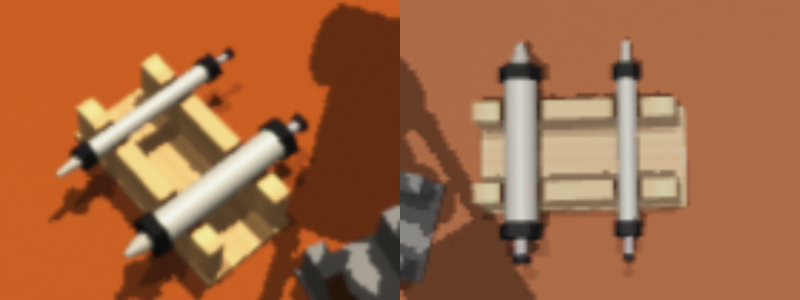

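Both pumps lie in both notches, level and centred between the cheeks, and the gripper is clear. I hand in.

```bash
python3 -c "
from rig import sign_off; print(sign_off())"
```

```text
the job is handed in; nothing more can be done
None
```

I put the thick pump in the wide groove and the slim pump in the narrow one, released both with the arm clear, and handed the job in at about 15 s; the last pictures show both seated level and centred, but hand-in returned no verdict.

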